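# Show the tea caddy on the video call

### The job

We are about to show the tea things on a video call. First raise the notebook computer's screen until it stands open at about 100 degrees to the keyboard and let go of it; then take the brass caddy by its centre handle, with the cup and the jar standing on it, and lift it over to in front of the screen. Finish while still holding it there, steady and level, with its underside about 10 cm above the keyboard, the screen still at its angle, nothing fallen off and nothing else carrying it, and leave the clock, the leather box and the tin alone.

Things in the scene. Friction and masses are not known exactly. Their poses are not given: they have to be found in the camera images.
- laptop: small notebook computer, heavy and non-slip (it does not move): silver base plate 170 deep (x) x 240 wide (y) x 16 high mm, black keys on top. Origin: centre of its underside; its +x points from the user's front edge to the hinge edge, y along the hinge, z up. Keyboard surface 16 mm above the origin.
- laptop_hinge (a point): middle of the hinge line of the screen, in the laptop's frame 80 mm along +x and 17.5 mm up; the hinge line runs along the laptop's y
- screen (a joint): opening angle of the screen, rad: 0 folded shut on the keyboard, 1.57 upright, 1.75 = 100 degrees (leaning slightly back, away from the user), stop at 2.35. Starts between about 0.55 and 0.95. Stiff hinge: it stays where it is left; the friction is 0.35 N m and the screen weighs 0.2 kg, so pushing at its free edge takes 2 to 4 N.
- screen_edge (a point): middle of the screen's free edge, on its inner (display) face: at angle a, in the laptop's frame, 165*cos(a) mm to -x of the hinge line and 165*sin(a) mm above it; the screen is a slab 240 wide and 7 mm thick, lying on the outer side of this face. It can be pushed open with the closed fingers from the user's side (the side of the display)
- caddy: round brass dish, loose, 0.3 kg: foot 144, rim 160 mm across, 16 high, 5 mm floor, with a 10 mm thick upright post at the centre and a dark wooden grip bar on top. Origin: centre of its underside; z up, y along the grip bar. It carries the cup at +y and the jar at -y, each 42 mm from the post; all together 0.45 to 0.62 kg.
- caddy_grip (a point): centre of the caddy's wooden grip bar, 100 mm above the caddy's underside; bar 50 long (caddy's y), 14 thick (caddy's x), 24 high mm (its top 112 mm above the underside). Grip it from above across its thickness, firmly (30 N or more), as the load is not quite balanced
- cup: white porcelain cup, loose, 52 across, 48 high mm, stands on the caddy's floor; origin: centre of its underside, z up
- jar: blue jar with a wooden cap, loose, 44 across, 55 high mm, stands on the caddy's floor; origin: centre of its underside, z up
- clock: black round alarm clock with a white face, 84 wide, 88 high, 45 deep mm, loose bystander; origin: centre of its underside
- leather_box: brown leather box 220 (x) x 120 (y) x 80 high mm, loose bystander; origin: centre of its underside
- tin: green tea tin, 70 across, 110 high mm, loose bystander; origin: centre of its underside
Mind the look-alikes: they are no part of the job. Several things look just like the caddy: the one meant starts farthest to the robot's right.

How it is judged:
By the outcome, as a careful person would: the job done as asked, in the order asked, and still so for the second after the job is handed in, while the arm keeps its last pose, push and grip.
It also fails if it takes over 64 s, if anything falls off the work surface, if the arm or the gripper's body presses on something with over 40 N, if the wrist force passes 120 N, or if a joint passes its speed limit or range.

### The arm

A 7-joint arm with a two-finger parallel gripper is mounted at the origin on the work surface. World frame = base frame: x ahead of the robot, y to its left, z up, the work surface at z = 0. Lengths are in m, angles in rad, forces in N, time in s.
With the tool pointing down it reaches from about 0.4 to 0.85 m from the base axis. Payload 10.4 kg.
Tool frame: the origin (TCP) lies between the finger pads; the fingertips stand manip.tip_extent ahead of it and the grasp point (between the pads) lies 6 mm ahead of it (manip.tip_extent is the distance from the TCP to the fingertips, in m); z points along the fingers, y is the line along which they close (so a half turn about z gives the same grasp; the last joint's range is limited). The gripper opens to 85 mm and grips with 20 to 120 N. Pads are 22 mm wide; open, the fingers measure 114 mm over their backs; the gripper's body (76 mm by 85 mm) begins 54 mm behind the grasp point. The pads swing forward as they close: fully open they stand 13 mm farther back than shut.
Start: joints at [-1.359, 0.332, -0.065, 1.46, 0.022, 1.35, -0.088], TCP at [0.145, 0.608, 0.256] pointing down, gripper open.
Joint ranges: [-2.6, 2.6], [-0.5, 2.12], [-1.47, 1.34], [0.16, 2.42], [-1.27, 4.41], [0.06, 2.06], [-2.6, 2.6]. Speed limits (rad/s): [2.22, 2.22, 2.79, 2.79, 3.14, 3.14, 3.14].

### API

Orientations are given as a unit quaternion [x, y, z, w].
In Python, from workcell import get_obs, optics, workorder, manip gives the robot as it stands.
- The arm moves only by the tool jog_arm, never from a script. Its argument "increments" is a list of rows, each a list of 7 numbers: the shift along the tool's x, y, z in m, then the turn, a rotation vector about the tool's x, y, z in rad, then the opening, from -1 (shut) to 1 (fully open). A call has 1 to 5 rows; each row is the pose to reach, as a shift and turn from the pose commanded when the call began, along the tool's axes at that moment; what a row does not reach only later rows make up. A row lasts 1/12 s, in which the tool goes at most 41.7 mm and 7.16 degrees, less where a joint would pass 70% of its speed; a pose out of reach is approached as far as the arm can. A call with a gripper value outside its range is refused whole. The fingers move at their own pace and stop on an object; "grip_force" is the grip in N (left out, the last holds). Time passes only in rows, so rows that repeat a pose let the fingers close. It gives the time, the measured TCP pose, the force, the opening and the grip force at its end, in the units of the state.
- get_obs(): the state, without advancing time (a new reading comes with each control period).
- optics.camera(name): name is "side" or "top"; returns a dict with "color" (400x640x3 uint8, red, green, blue), "depth" (400x640 float32, m along the optical axis (not along the pixel's ray), 0 where there is no reading), "K" (3x3 intrinsics, pixels), "R" (3x3) and "t" (3): a world point X has camera coordinates R X + t. Camera axes: x right, y down, z forward; pixel columns grow to the right and rows downward; lengths in m; the calibration is good to about 2 mm. A picture is of the moment at which its call begins.
- workorder.hand_in(): hands the job in; it is judged then, once.
The state is a dict: "clock": time; "joint_pos": joint angles; "joint_velocities": joint speeds; "tau": joint torques, N m; "position": TCP position; "ee_rot": TCP orientation; "ft_force": force on the tool from outside, world axes, zero at the start; "torque": the same for the moment, N m; "grip_width": opening from 0.0 (shut) to 1.0 (fully open); "grasp_force": force on a finger pad.
Only numpy, scipy, OpenCV 4.12 (cv2) and the standard library are available. Lean on these libraries where they do the work, as an engineer would, in place of code of your own. Each camera call takes 0.05 s, during which the arm holds its last target. There are 200 camera calls.

## Working session

There is one attempt and no reset: what is moved stays moved. The work goes in short steps, Python scripts to look and compute and a tool call to move; the robot and the scene stay as the last step left them, time stands still between calls to the robot, and variables do not carry over. Pictures are saved under pics/ and viewed, at most 10 in all, crops included, and the job is handed in when it is done.

Besides the shell and the picture viewer there is one more tool, called after "Request:" by a JSON object that holds its "fn" and its "kwargs". jog_arm: Moves the arm, as the interface text tells. Its arguments: {"type":"object","properties":{"increments":{"type":"array"},"grip_force":{"type":"number"}},"required":["increments"]}

```bash
mkdir -p pics; ls
python3 - <<'E'
from workcell import get_obs, optics, workorder, manip
import cv2,numpy as np
o=get_obs(); print({k:np.round(v,3) for k,v in o.items()}); print(manip.tip_extent)
for n in("side","top"):
    c=optics.camera(n); cv2.imwrite(f"pics/{n}0.png",c["color"][:,:,::-1]); np.savez(f"{n}0.npz",**c)
    print(n,c["K"].round(1).tolist(),c["R"].round(3).tolist(),c["t"].round(3))
E
```

```text
pics
{'clock': np.float64(0.0), 'joint_pos': array([-1.359,  0.333, -0.065,  1.461,  0.022,  1.35 , -0.089]), 'joint_velocities': array([ 0.001,  0.   ,  0.   , -0.002,  0.002, -0.001, -0.002]), 'tau': array([ 1.0000e-03, -6.2546e+01,  4.9000e-02, -3.9161e+01,  1.6000e-02,
        1.0000e-02, -0.0000e+00]), 'position': array([0.145, 0.608, 0.255]), 'ee_rot': array([ 0.117,  0.993, -0.001, -0.   ]), 'ft_force': array([-1.45 ,  0.264, -0.022]), 'torque': array([ 0.001, -0.008, -0.022]), 'grasp_force': np.float64(0.0), 'grip_width': np.float64(1.0)}
0.025
side [[483.7, 0.0, 322.8], [0.0, 483.7, 201.8], [0.0, 0.0, 1.0]] [[0.998, -0.054, -0.026], [-0.051, -0.518, -0.854], [0.033, 0.854, -0.52]] [-0.529  0.068  1.503]
top [[426.5, 0.0, 320.6], [0.0, 426.5, 188.5], [0.0, 0.0, 1.0]] [[0.002, -1.0, -0.009], [-0.995, -0.001, -0.104], [0.104, 0.009, -0.995]] [-0.017  0.535  1.473]
```

View pics/top0.png

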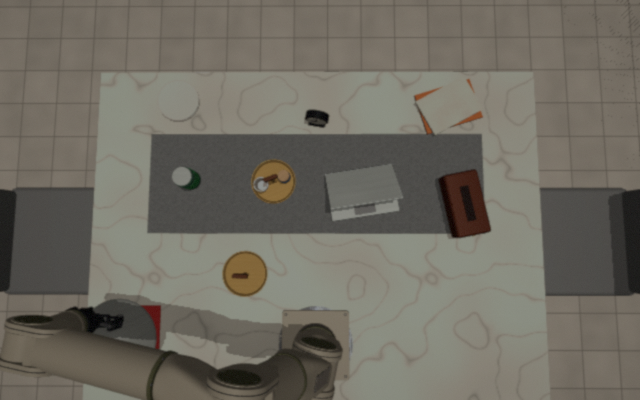

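View pics/side0.png

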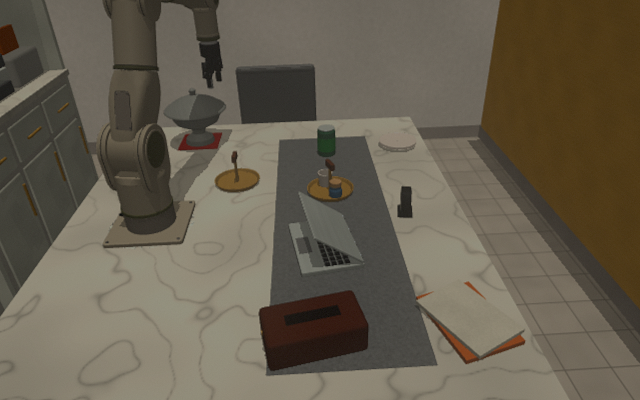

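Top view: the laptop is at about (362,192), with its hinge on the far side and the screen partly open. The loaded caddy (cup and jar) is at (273,181), and an empty look-alike sits at (245,273), further left. The clock is at (317,118), the box at (465,203) and the tin at (185,178). Side view: the loaded caddy is at (330,187) and the laptop at (325,235).

```bash
cat > h.py <<'E'
import numpy as np,cv2
def cloud(c):
    d=c["depth"]; K=c["K"]; v,u=np.indices(d.shape)
    P=np.stack([(u-K[0,2])/K[0,0]*d,(v-K[1,2])/K[1,1]*d,d],-1)
    W=(P-c["t"])@c["R"]; W[d==0]=np.nan
    return W
def box(W,col,x0,x1,y0,y1,z0,z1):
    m=(W[...,0]>x0)&(W[...,0]<x1)&(W[...,1]>y0)&(W[...,1]<y1)&(W[...,2]>z0)&(W[...,2]<z1)
    return W[m],col[m],m
def rect(p):
    (c,s,a)=cv2.minAreaRect((p[:,:2]*1000).astype(np.float32)); return np.round(c,1),np.round(s,1),round(a,1)
E
python3 - <<'E'
from h import *
np.set_printoptions(suppress=True,precision=4)
for n in("top","side"):
    c=dict(np.load(n+"0.npz")); W=cloud(c)
    print(n)
    if n=="top":
        for px in[(362,192),(273,181),(245,273),(317,118),(465,203),(185,178),(360,211),(300,200)]: print(px,W[px[1],px[0]])
    else:
        for px in[(330,187),(329,163),(325,235),(310,245)]: print(px,W[px[1],px[0]])
    for name,b in dict(caddy=(.4,.7,0.03,.24,.006,.2),grip=(.4,.7,0.03,.24,.085,.13),lap=(.35,.75,-.27,.0,.006,.25),
       base=(.35,.75,-.27,.0,.010,.02),box_=(.3,.7,-.6,-.25,.05,.1),clock=(.6,.9,-.1,.1,.02,.12)).items():
        p,col,m=box(W,c["color"],*b)
        if len(p)>5:print(name,len(p),p.min(0),p.max(0),np.median(p,0),rect(p))
        if name=="lap":
            q=p[p[:,2]>.04]; ce=np.median(q,0)
            for _ in range(5):
                A=q-ce; u,s,vt=np.linalg.svd(A,full_matrices=False); r=A@vt[2]; q=q[abs(r)<.006]; ce=q.mean(0)
            nn=vt[2]*np.sign(vt[2][2]); print("screen n",nn,"ce",ce,len(q),"tilt",np.degrees(np.arccos(nn[2])),"az",np.degrees(np.arctan2(nn[1],nn[0])))
            print(' zmax',np.percentile(q[:,2],[1,99]), q[q[:,2]>np.percentile(q[:,2],97)].mean(0))
E
```

```text
top
(362, 192) [ 0.5164 -0.156   0.097 ]
(273, 181) [0.5614 0.1509 0.0309]
(245, 273) [0.2419 0.2438 0.0281]
(317, 118) [ 0.7727 -0.0045  0.0875]
(465, 203) [ 0.4807 -0.5029  0.084 ]
(185, 178) [0.561  0.4342 0.1151]
(360, 211) [ 0.4572 -0.1559  0.0109]
(300, 200) [ 0.497   0.0573 -0.0017]
caddy 1241 [0.4004 0.0315 0.006 ] [0.6985 0.2387 0.1182] [0.5614 0.1503 0.0107] (array([549.6, 135.5]), array([298.2, 206.7]), 0.3)
grip 75 [0.5497 0.129  0.0884] [0.5754 0.1751 0.1182] [0.5623 0.1517 0.1107] (array([563.8, 152.8]), array([14.6, 48.7]), 21.0)
lap 3512 [ 0.3517 -0.2698  0.006 ] [ 0.7467 -0.0004  0.1284] [ 0.5207 -0.1524  0.0546] (array([ 549.1, -135.2]), array([269.3, 395. ]), 90.0)
screen n [0.598  0.0933 0.7961] ce [ 0.5295 -0.1563  0.0838] 2075 tilt 37.24330088323094 az 8.864794641249187
 zmax [0.0409 0.1251] [ 0.4778 -0.1586  0.1245]
base 654 [ 0.3763 -0.2692  0.01  ] [ 0.7202 -0.0111  0.02  ] [ 0.4604 -0.1556  0.0154] (array([ 543.1, -150.5]), array([250.6, 342.9]), 84.8)
box_ 2522 [ 0.3668 -0.5875  0.0501] [ 0.5984 -0.25    0.0998] [ 0.4848 -0.5029  0.0792] (array([ 479.8, -41
[... 600 characters left out ...]
.2699  0.006 ] [ 0.7216 -0.01    0.1262] [ 0.5151 -0.1899  0.0279] (array([ 556.5, -140.4]), array([331.2, 259.5]), 0.2)
screen n [0.5999 0.0944 0.7945] ce [ 0.528  -0.1656  0.0842] 1442 tilt 37.394091697595684 az 8.937812158541165
 zmax [0.0409 0.1238] [ 0.4772 -0.1679  0.1236]
base 1531 [ 0.4219 -0.2699  0.0101] [ 0.6238 -0.0487  0.02  ] [ 0.4858 -0.208   0.0161] (array([ 486.8, -189.4]), array([142.8, 284.6]), 35.0)
box_ 5133 [ 0.3625 -0.5958  0.05  ] [ 0.5968 -0.2501  0.0999] [ 0.4818 -0.5333  0.0793] (array([ 477.7, -422.7]), array([233.1, 342.2]), 1.3)
clock 277 [ 0.7657 -0.0506  0.0215] [0.8004 0.0344 0.0898] [ 0.7799 -0.0367  0.0669] (array([784. ,  -8.5]), array([84. , 30.5]), 83.8)
```

```bash
cat >> h.py <<'E'
from scipy.spatial.transform import Rotation as Rt
def down(phi):  # tool z down, tool x at azimuth phi (deg)
    c,s=np.cos(np.radians(phi)),np.sin(np.radians(phi))
    return Rt.from_matrix(np.array([[c,s,0],[s,-c,0],[0,0,-1]]))
def plan(p,R,wps):  # wps: (x,y,z,phi); prints last row of each call, chained
    for x,y,z,ph in wps:
        T=down(ph); d=R.inv().apply(np.array([x,y,z])-p); r=(R.inv()*T).as_rotvec()
        print("->",(x,y,z,ph),"shift",d.round(4),"turn",r.round(4)); p=np.array([x,y,z]);R=T
ex=np.array([.988,.1547]); ey=np.array([-.1547,.988])
def L(a,b): return a*ex+b*ey   # world xy from along-ex, along-ey
E
python3 - <<'E'
from h import *
from workcell import get_obs
for n in("top","side"):
    c=dict(np.load(n+"0.npz")); W=cloud(c)
    p,_,_=box(W,c["color"],.35,.75,-.32,.02,.006,.2)
    q=p[p[:,2]>.05]; b=p[p[:,2]<.03]; b=b[(b[:,:2]@ex)<.45]
    # only the screen plane
    print(n,"ey range screen",np.percentile(q[:,:2]@ey,[.3,99.7]),"base front ex",np.percentile(b[:,:2]@ex,[1,5]),"ey",np.percentile(b[:,:2]@ey,[1,99]))
    p,_,_=box(W,c["color"],.45,.68,.05,.25,.008,.024)
    h=cv2.minEnclosingCircle((p[:,:2]*1000).astype(np.float32)); print("rim circle mm",h)
o=get_obs(); 
plan(o["position"],Rt.from_quat(o["ee_rot"]),[(.25,.50,.30,132),(.37,.35,.30,97),(.42,.16,.30,62),(.43,-.03,.30,28),(*L(.395,-.2365),.25,8.9)])
E
```

```text
top ey range screen [-0.35951031 -0.12141249] base front ex [0.3238498  0.35329599] ey [-0.37034855 -0.06384664]
rim circle mm ((558.5158081054688, 153.48085021972656), 140.5960235595703)
side ey range screen [-0.36453333 -0.12270558] base front ex [0.40607127 0.4068332 ] ey [-0.36347407 -0.12646409]
rim circle mm ((562.34814453125, 152.1150360107422), 82.62410736083984)
-> (0.25, 0.5, 0.3, 132) shift [-0.1268 -0.0803 -0.0443] turn [-1.300e-03  5.000e-04  6.029e-01]
-> (0.37, 0.35, 0.3, 97) shift [-0.1918 -0.0112  0.    ] turn [0.     0.     0.6109]
-> (0.42, 0.16, 0.3, 62) shift [-0.1947  0.0265  0.    ] turn [0.     0.     0.6109]
-> (0.43, -0.03, 0.3, 28) shift [-0.1631  0.098   0.    ] turn [0.     0.     0.5934]
-> (np.float64(0.42684655), np.float64(-0.17255549999999997), 0.25, 8.9) shift [-0.0697  0.1244  0.05  ] turn [0.     0.     0.3334]
```

Request:
{"fn": "jog_arm", "kwargs": {"increments": [[-0.025,-0.016,-0.009,0,0,0.12,-1],[-0.05,-0.032,-0.018,0,0,0.24,-1],[-0.076,-0.048,-0.027,0,0,0.36,-1],[-0.101,-0.064,-0.036,0,0,0.48,-1],[-0.127,-0.08,-0.044,0,0,0.6,-1]], "grip_force": 40}}

```text
clock: 0.52
position: [0.251, 0.4993, 0.3006]
ee_rot: [0.408, 0.913, -0.0, -0.0]
ft_force: [0.0, 0.8, 0.4]
grip_width: 0.297
grasp_force: 0.0
```

Request:
{"fn": "jog_arm", "kwargs": {"increments": [[-0.038,-0.002,0,0,0,0.12,-1],[-0.077,-0.004,0,0,0,0.24,-1],[-0.115,-0.007,0,0,0,0.36,-1],[-0.153,-0.009,0,0,0,0.48,-1],[-0.192,-0.011,0,0,0,0.61,-1]]}}

```text
clock: 0.93
position: [0.3716, 0.3492, 0.3001]
ee_rot: [0.661, 0.75, -0.0, -0.0]
ft_force: [0.1, 0.0, 0.3]
grip_width: -0.0
grasp_force: 0.0
```

Request:
{"fn": "jog_arm", "kwargs": {"increments": [[-0.039,0.005,0,0,0,0.12,-1],[-0.078,0.01,0,0,0,0.24,-1],[-0.117,0.016,0,0,0,0.36,-1],[-0.156,0.021,0,0,0,0.48,-1],[-0.195,0.026,0,0,0,0.61,-1]]}}

```text
clock: 1.35
position: [0.4222, 0.1589, 0.3001]
ee_rot: [0.855, 0.519, -0.0, -0.0]
ft_force: [1.9, 1.0, 0.4]
grip_width: -0.0
grasp_force: 0.0
```

Request:
{"fn": "jog_arm", "kwargs": {"increments": [[-0.033,0.02,0,0,0,0.12,-1],[-0.065,0.04,0,0,0,0.24,-1],[-0.098,0.059,0,0,0,0.36,-1],[-0.13,0.078,0,0,0,0.48,-1],[-0.163,0.098,0,0,0,0.59,-1]]}}

```text
clock: 1.77
position: [0.4345, -0.0306, 0.3002]
ee_rot: [0.969, 0.248, 0.0, -0.0]
ft_force: [1.1, -0.2, 0.4]
grip_width: -0.003
grasp_force: 0.0
```

Run:
```python
from h import *
from workcell import get_obs
o=get_obs()
w=[(*L(.395,-.242),.25,8.9),(*L(.395,-.242),.12,8.9)]
for a in(45,62,80,90):
    r=np.radians(a); w.append((*L(.573-.165*np.cos(r)-.011,-.242),.0175+.165*np.sin(r),8.9))
plan(o["position"],Rt.from_quat(o["ee_rot"]),w)
```

```text
-> (np.float64(0.4276974), np.float64(-0.1779895), 0.25, 8.9) shift [-0.0768  0.126   0.0501] turn [-6.000e-04 -1.000e-04  3.457e-01]
-> (np.float64(0.4276974), np.float64(-0.1779895), 0.12, 8.9) shift [0.   0.   0.13] turn [0. 0. 0.]
-> (np.float64(0.47742085253096894), np.float64(-0.17020385414317724), np.float64(0.13417261889578033), 8.9) shift [ 0.0503  0.     -0.0142] turn [0. 0. 0.]
-> (np.float64(0.516160145834644), np.float64(-0.16413809637589127), np.float64(0.16318635282172295), 8.9) shift [ 0.0392  0.     -0.029 ] turn [0. 0. 0.]
-> (np.float64(0.5643852740767369), np.float64(-0.15658705655903726), np.float64(0.17999327924701436), 8.9) shift [ 0.0488  0.     -0.0168] turn [0. 0. 0.]
-> (np.float64(0.5926933999999999), np.float64(-0.15215460000000003), np.float64(0.1825), 8.9) shift [ 0.0287  0.     -0.0025] turn [0. 0. 0.]
```

Request:
{"fn": "jog_arm", "kwargs": {"increments": [[-0.015,0.025,0.01,0,0,0.07,-1],[-0.031,0.05,0.02,0,0,0.14,-1],[-0.046,0.076,0.03,0,0,0.21,-1],[-0.062,0.101,0.04,0,0,0.28,-1],[-0.077,0.126,0.05,0,0,0.345,-1]]}}

```text
clock: 2.18
position: [0.4283, -0.178, 0.2498]
ee_rot: [0.997, 0.079, 0.0, -0.0]
ft_force: [1.5, 0.4, -0.0]
grip_width: -0.001
grasp_force: 0.0
```

Request:
{"fn": "jog_arm", "kwargs": {"increments": [[0,0,0.03,0,0,0,-1],[0,0,0.06,0,0,0,-1],[0,0,0.09,0,0,0,-1],[0,0,0.115,0,0,0,-1],[0,0,0.13,0,0,0,-1]]}}

```text
clock: 2.6
position: [0.4274, -0.1761, 0.1176]
ee_rot: [0.997, 0.081, -0.002, -0.0]
ft_force: [-0.4, 0.1, -0.1]
grip_width: 0.001
grasp_force: 0.0
```

Request:
{"fn": "jog_arm", "kwargs": {"increments": [[0.014,0,0,0,0,0,-1],[0.026,0,0,0,0,0,-1],[0.036,0,-0.004,0,0,0,-1],[0.043,0,-0.009,0,0,0,-1],[0.05,0,-0.014,0,0,0,-1]]}}

```text
clock: 3.02
position: [0.4749, -0.1688, 0.1339]
ee_rot: [0.997, 0.08, -0.004, -0.001]
ft_force: [-19.4, -1.8, 14.6]
grip_width: -0.001
grasp_force: 9.8
```

```bash
cat >> h.py <<'E'
def screen(n,tag):
    from workcell import optics
    c=optics.camera(n); W=cloud(c); cv2.imwrite(f"pics/{n}{tag}.png",c["color"][:,:,::-1])
    p,_,_=box(W,c["color"],.35,.75,-.32,.0,.03,.25)
    e=p[:,:2]@ex; l=p[:,:2]@ey
    p=p[(e>.43)&(e<.66)&(abs(l+.242)<.125)&(abs(l+.242)>.05)]; e=p[:,:2]@ex
    m=np.ones(len(p),bool)
    # best-fit line in (e,z) by RANSAC
    q=np.c_[e,p[:,2]]; rng=np.random.default_rng(0); best=0
    for _ in range(300):
        i,j=rng.choice(len(q),2,replace=False); d=q[j]-q[i]; nn=np.hypot(*d)
        if nn<.03: continue
        r=abs((q-q[i])@np.array([-d[1],d[0]])/nn); k=r<.004
        if k.sum()>best: best=k.sum(); m=k
    s=q[m]; vx,vy,x0,y0=cv2.fitLine(s.astype(np.float32),cv2.DIST_L2,0,.001,.001).ravel()
    sg=np.sign(vy); print(n,"pts",best,"angle",round(float(np.degrees(np.arctan2(vy*sg,-vx*sg))),1),"ez at z=.0175:",round(float(x0+(0.0175-y0)*vx/vy),4),"zmax",s[:,1].max().round(4))
E
python3 - <<'E'
from h import *
from workcell import get_obs
screen("side",1);screen("top",1)
o=get_obs();print(o["ft_force"],o["torque"],o["position"],o["joint_pos"].round(3))
E
```

```text
side pts 868 angle 42.7 ez at z=.0175: 0.5813 zmax 0.1366
top pts 808 angle 43.6 ez at z=.0175: 0.5845 zmax 0.1393
[-10.94634077  -0.99197123   7.63960908] [-0.01963816  2.10611451  0.04511264] [ 0.47670424 -0.16890138  0.13478019] [-0.485  0.228  0.825  1.949 -0.191  1.049 -0.986]
```

View pics/side1.png

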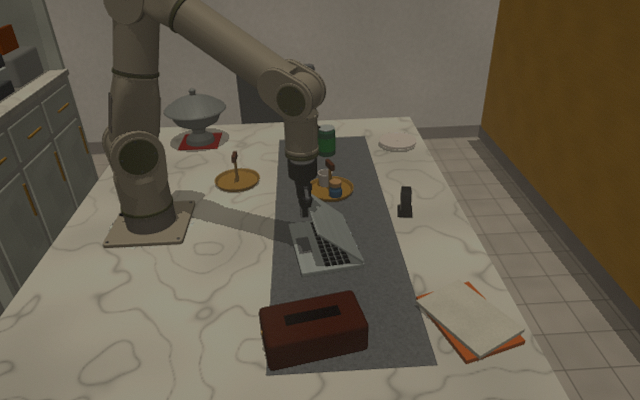

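The side view shows the closed fingers at (305,205) against the screen's free edge. The screen has risen to about 43°. Next I'll follow the edge's arc so friction doesn't resist.

Request:
{"fn": "jog_arm", "kwargs": {"increments": [[0.005,0,-0.008,0,0,0,-1],[0.013,0,-0.016,0,0,0,-1],[0.022,0,-0.024,0,0,0,-1],[0.031,0,-0.03,0,0,0,-1],[0.041,0,-0.036,0,0,0,-1]]}}

```text
clock: 3.53
position: [0.5184, -0.1619, 0.1707]
ee_rot: [0.997, 0.081, -0.001, -0.0]
ft_force: [-2.4, -0.6, -2.1]
grip_width: -0.001
grasp_force: 1.2
```

Request:
{"fn": "jog_arm", "kwargs": {"increments": [[0.009,0,-0.004,0,0,0,-1],[0.018,0,-0.008,0,0,0,-1],[0.028,0,-0.011,0,0,0,-1],[0.037,0,-0.014,0,0,0,-1],[0.045,0,-0.015,0,0,0,-1]]}}

```text
clock: 3.95
position: [0.5639, -0.1546, 0.1858]
ee_rot: [0.997, 0.081, 0.0, 0.0]
ft_force: [-2.5, -1.4, 2.4]
grip_width: 0.002
grasp_force: 1.5
```

Run:
```python
from h import *
from workcell import get_obs
screen("side",2);screen("top",2)
o=get_obs();p=o["position"];print(o["ft_force"],p,p[:2]@ex,p[:2]@ey)
```

```text
side pts 409 angle 80.4 ez at z=.0175: 0.5711 zmax 0.2495
top pts 95 angle 78.2 ez at z=.0175: 0.5828 zmax 0.1872
[-0.25873489 -0.18026872 -0.51725353] [ 0.56440059 -0.15404042  0.18540094] 0.5337977354168333 -0.23950470281536537
```

Request:
{"fn": "jog_arm", "kwargs": {"increments": [[0.01,0,0,0,0,0,-1],[0.02,0,0,0,0,0,-1],[0.03,0,0,0,0,0,-1],[0.039,0,0.003,0,0,0,-1],[0.046,0,0.005,0,0,0,-1]]}}

```text
clock: 4.47
position: [0.6093, -0.1468, 0.1798]
ee_rot: [0.997, 0.081, -0.0, -0.0]
ft_force: [-1.8, 0.5, 2.4]
grip_width: -0.002
grasp_force: 1.3
```

Run:
```python
from h import *
from workcell import get_obs
screen("side",3);screen("top",3)
o=get_obs();p=o["position"];print(o["ft_force"],p,p[:2]@ex,p[:2]@ey)
```

```text
side pts 807 angle 97.2 ez at z=.0175: 0.5704 zmax 0.1839
top pts 325 angle 97.7 ez at z=.0175: 0.5722 zmax 0.1878
[0.69995716 0.06894768 0.78186636] [ 0.60930851 -0.14643259  0.17937919] 0.5793436899717256 -0.23893542242684554
```

Request:
{"fn": "jog_arm", "kwargs": {"increments": [[0.003,0,0,0,0,0,-1],[0.006,0,0,0,0,0,-1],[0.0065,0,0,0,0,0,-1],[-0.01,0,0,0,0,0,-1],[-0.03,0,0,0,0,0,-1]]}}

```text
clock: 4.98
position: [0.5795, -0.1514, 0.1802]
ee_rot: [0.997, 0.082, 0.0, 0.0]
ft_force: [-0.0, -0.3, 0.6]
grip_width: 0.001
grasp_force: 0.0
```

Request:
{"fn": "jog_arm", "kwargs": {"increments": [[-0.02,0,0,0,0,0,-1],[-0.04,0,-0.02,0,0,0,-1],[-0.05,0,-0.05,0,0,0,-1],[-0.05,0,-0.08,0,0,0,0],[-0.05,0,-0.12,0,0,0,1]]}}

```text
clock: 5.4
position: [0.5283, -0.1599, 0.3007]
ee_rot: [0.997, 0.08, -0.0, -0.001]
ft_force: [1.0, 0.0, -0.3]
grip_width: 0.269
grasp_force: 0.0
```

Run:
```python
from h import *
from workcell import get_obs,optics
screen("side",4);screen("top",4)
o=get_obs();p=o["position"];print(o["ft_force"],p,p[:2]@ex,p[:2]@ey)
for n in("top","side"):
    c=optics.camera(n); W=cloud(c); 
    g,_,_=box(W,c["color"],.5,.62,.1,.2,.085,.13); print(n,len(g),rect(g),"top z",np.percentile(g[:,2],[50,90]),(g.min(0)+g.max(0))/2)
    r,_,_=box(W,c["color"],.45,.68,.05,.25,.008,.024)
    r=r[abs(np.hypot(r[:,0]-.562,r[:,1]-.152)-.08)<.012]
    A=np.c_[2*r[:,:2],np.ones(len(r))]; s=np.linalg.lstsq(A,(r[:,:2]**2).sum(1),rcond=None)[0]; print("circle",s[:2],np.sqrt(s[2]+s[0]**2+s[1]**2))
plan(p,Rt.from_quat(o["ee_rot"]),[(.530,-.09,.30,43),(.54,.05,.28,78),(.562,.151,.22,112),(.562,.151,.106,112)])
```

```text
side pts 986 angle 99.4 ez at z=.0175: 0.5703 zmax 0.1829
top pts 332 angle 99.4 ez at z=.0175: 0.5721 zmax 0.1855
[ 0.10923304 -0.00918239 -0.70602149] [ 0.53166454 -0.16099168  0.30641046] 0.5003791553108681 -0.24130828255094025
top 75 (array([563.8, 153.2]), array([15.6, 49.4]), 23.6) top z [0.11052547 0.11521978] [0.56270439 0.1518674  0.1055084 ]
circle [0.56353322 0.15317704] 0.07555193797910224
side 66 (array([559.1, 148.1]), array([14.3, 54.8]), 26.0) top z [0.10208896 0.11215562] [0.56116247 0.14734299 0.10153074]
circle [0.56136701 0.15022999] 0.07543351237287338
-> (0.53, -0.09, 0.3, 43) shift [ 0.0097 -0.0703  0.0064] turn [ 0.0042 -0.0092 -0.589 ]
-> (0.54, 0.05, 0.28, 78) shift [ 0.1028 -0.0956  0.02  ] turn [ 0.      0.     -0.6109]
-> (0.562, 0.151, 0.22, 112) shift [0.1034 0.0005 0.06  ] turn [ 0.      0.     -0.5934]
-> (0.562, 0.151, 0.106, 112) shift [0.    0.    0.114] turn [0. 0. 0.]
```

Request:
{"fn": "jog_arm", "kwargs": {"increments": [[0.002,-0.014,0.001,0,0,-0.12,1],[0.004,-0.028,0.002,0,0,-0.24,1],[0.006,-0.042,0.003,0,0,-0.36,1],[0.008,-0.056,0.004,0,0,-0.48,1],[0.01,-0.07,0.006,0.004,-0.009,-0.59,1]]}}

```text
clock: 6.02
position: [0.5276, -0.0885, 0.2931]
ee_rot: [0.929, 0.37, -0.005, -0.002]
ft_force: [0.5, 0.0, 0.3]
grip_width: 1.0
grasp_force: 0.0
```

Request:
{"fn": "jog_arm", "kwargs": {"increments": [[0.02,-0.019,0.004,0,0,-0.12,1],[0.041,-0.038,0.008,0,0,-0.24,1],[0.062,-0.057,0.012,0,0,-0.36,1],[0.082,-0.077,0.016,0,0,-0.48,1],[0.103,-0.096,0.02,0,0,-0.61,1]]}}

```text
clock: 6.43
position: [0.537, 0.0526, 0.2726]
ee_rot: [0.777, 0.63, -0.005, -0.003]
ft_force: [0.7, 0.3, -1.2]
grip_width: 1.0
grasp_force: 0.0
```

Request:
{"fn": "jog_arm", "kwargs": {"increments": [[0.021,0,0.01,0,0,-0.12,1],[0.041,0,0.02,0,0,-0.24,1],[0.062,0,0.035,0,0,-0.36,1],[0.083,0,0.048,0,0,-0.48,1],[0.103,0,0.06,0,0,-0.61,1]]}}

```text
clock: 6.85
position: [0.5582, 0.1529, 0.2115]
ee_rot: [0.554, 0.833, -0.004, -0.005]
ft_force: [0.7, 0.9, 0.3]
grip_width: 1.0
grasp_force: 0.0
```

Run:
```python
from h import *
from workcell import get_obs,optics
o=get_obs()
plan(o["position"],Rt.from_quat(o["ee_rot"]),[(.562,.151,.106,113)])
c=optics.camera("side"); cv2.imwrite("pics/side5.png",cv2.resize(c["color"][100:240,250:430,::-1],None,fx=4,fy=4))
```

```text
-> (0.562, 0.151, 0.106, 113) shift [-0.0037  0.0039  0.1054] turn [-0.0114 -0.0039 -0.0043]
```

View pics/side5.png

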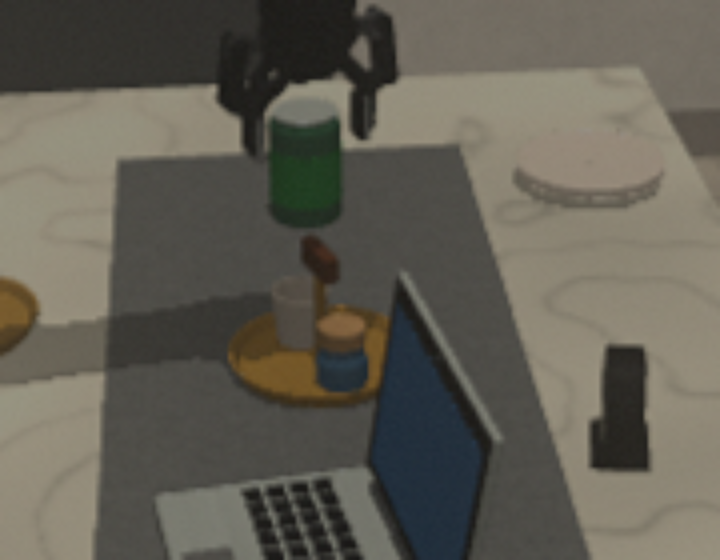

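The crop shows the screen standing open and the gripper's two fingers (255,140)/(362,120) above the bar at (320,258). The cup is at (292,312) and the jar at (340,350), both upright. Now I'll descend and grip.

Request:
{"fn": "jog_arm", "kwargs": {"increments": [[-0.001,0.001,0.025,-0.004,-0.001,0,1],[-0.002,0.002,0.05,-0.008,-0.002,0,1],[-0.004,0.004,0.075,-0.011,-0.004,-0.004,1],[-0.004,0.004,0.095,-0.011,-0.004,-0.004,1],[-0.004,0.004,0.105,-0.011,-0.004,-0.004,1]], "grip_force": 70}}

```text
clock: 7.32
position: [0.5611, 0.1489, 0.1051]
ee_rot: [0.555, 0.832, -0.001, -0.001]
ft_force: [-0.5, 0.3, -0.4]
grip_width: 0.999
grasp_force: 0.0
```

Run:
```python
from h import *
from workcell import get_obs
o=get_obs();print(o["position"],o["ft_force"])
plan(o["position"],Rt.from_quat(o["ee_rot"]),[(.562,.151,.106,113)])
```

```text
[0.56111789 0.14887475 0.10506201] [-0.51604887  0.27983174 -0.41307029]
-> (0.562, 0.151, 0.106, 113) shift [ 0.0016  0.0016 -0.0009] turn [-0.0031  0.0006 -0.0072]
```

Request:
{"fn": "jog_arm", "kwargs": {"increments": [[0.0015,0.0015,0,-0.003,0,-0.007,0.3],[0.0015,0.0015,0,-0.003,0,-0.007,-0.2],[0.0015,0.0015,0,-0.003,0,-0.007,-0.5],[0.0015,0.0015,0,-0.003,0,-0.007,-1],[0.0015,0.0015,0,-0.003,0,-0.007,-1]], "grip_force": 70}}

```text
clock: 7.73
position: [0.5645, 0.1518, 0.11]
ee_rot: [0.552, 0.834, 0.003, 0.002]
ft_force: [0.2, 0.8, -0.6]
grip_width: 0.299
grasp_force: 0.0
```

Request:
{"fn": "jog_arm", "kwargs": {"increments": [[0,0,0,0,0,0,-1],[0,0,0,0,0,0,-1],[0,0,0,0,0,0,-1],[0,0,0,0,0,0,-1],[0,0,0,0,0,0,-1]]}}

```text
clock: 8.15
position: [0.5646, 0.1518, 0.1099]
ee_rot: [0.552, 0.834, 0.003, 0.002]
ft_force: [-1.5, 1.3, 5.7]
grip_width: 0.149
grasp_force: 70.4
```

Request:
{"fn": "jog_arm", "kwargs": {"increments": [[0,0,-0.001,0,0,0,-1],[0,0,-0.003,0,0,0,-1],[0,0,-0.006,0,0,0,-1],[0,0,-0.01,0,0,0,-1],[0,0,-0.014,0,0,0,-1]]}}

```text
clock: 8.57
position: [0.5635, 0.1514, 0.1228]
ee_rot: [0.552, 0.834, 0.001, 0.001]
ft_force: [0.2, -0.0, -4.0]
grip_width: 0.152
grasp_force: 68.6
```

Request:
{"fn": "jog_arm", "kwargs": {"increments": [[0,0,-0.004,0,0,0,-1],[0,0,-0.008,0,0,0,-1],[0,0,-0.011,0,0,0,-1],[0,0,-0.013,0,0,0,-1],[0,0,-0.013,0,0,0,-1]]}}

```text
clock: 8.98
position: [0.5641, 0.1516, 0.1365]
ee_rot: [0.552, 0.834, 0.002, 0.002]
ft_force: [-0.3, -0.5, -5.5]
grip_width: 0.151
grasp_force: 68.6
```

```bash
cat >> h.py <<'E'
def level(tag,cx,cy):
    from workcell import get_obs,optics
    o=get_obs(); R=Rt.from_quat(o["ee_rot"]); print(o["position"].round(4),"zaxis",R.apply([0,0,1]).round(4),"F",o["ft_force"].round(2),"M",o["torque"].round(3),o["grip_width"].round(3),o["grasp_force"].round(1))
    for n in("top","side"):
        c=optics.camera(n); W=cloud(c); cv2.imwrite(f"pics/{n}{tag}.png",c["color"][:,:,::-1])
        hsv=cv2.cvtColor(c["color"],cv2.COLOR_RGB2HSV); z0=o["position"][2]-.106
        r=np.hypot(W[...,0]-cx,W[...,1]-cy)
        m=(hsv[...,0]>12)&(hsv[...,0]<24)&(hsv[...,1]>120)&(W[...,2]>z0-.03)&(W[...,2]<z0+.05)&(r<.1)
        p=W[m]; q=p[np.isfinite(p).all(1)]
        rr=np.hypot(q[:,0]-cx,q[:,1]-cy); q=q[rr<.068]
        for _ in range(4):
            A=np.c_[q[:,:2]-[cx,cy],np.ones(len(q))]; s=np.linalg.lstsq(A,q[:,2],rcond=None)[0]; q=q[abs(A@s-q[:,2])<.005]
        print(n,len(q),"floor slope deg",np.degrees(s[:2]).round(1),"floor z",s[2].round(4),"centre bbox",((p[:,:2].min(0)+p[:,:2].max(0))/2).round(3))
E
python3 - <<'E'
from h import *
level(6,.563,.152)
E
```

```text
Traceback (most recent call last):
  File "h.py", line 40, in level
    o=get_obs(); R=Rt.from_quat(o["ee_rot"]); print(o["position"].round(4),"zaxis",R.apply([0,0,1]).round(4),"F",o["ft_force"].round(2),"M",o["torque"].round(3),o["grip_width"].round(3),o["grasp_force"].round(1))
                                                                                                                                                                 ^^^^^^^^^^^^^^^^^^^^^
AttributeError: 'float' object has no attribute 'round'
```

```bash
sed -i 's/o\["grip_width"\].round(3),o\["grasp_force"\].round(1)/o["grip_width"],o["grasp_force"]/' h.py
python3 - <<'E'
from h import *
level(6,.563,.152)
i=cv2.imread("pics/side6.png")[120:230,250:430]; cv2.imwrite("pics/side6c.png",cv2.resize(i,None,fx=4,fy=4))
E
```

```text
[0.5641 0.1516 0.1365] zaxis [ 0.0055  0.0018 -1.    ] F [-0.33 -0.51 -5.49] M [ 0.022  0.014 -0.014] 0.15099762293658078 68.5855507850647
top 268 floor slope deg [-0.1  1.8] floor z 0.0324 centre bbox [0.564 0.114]
side 192 floor slope deg [ 0.7 -1.6] floor z 0.032 centre bbox [0.555 0.151]
```

View pics/side6c.png

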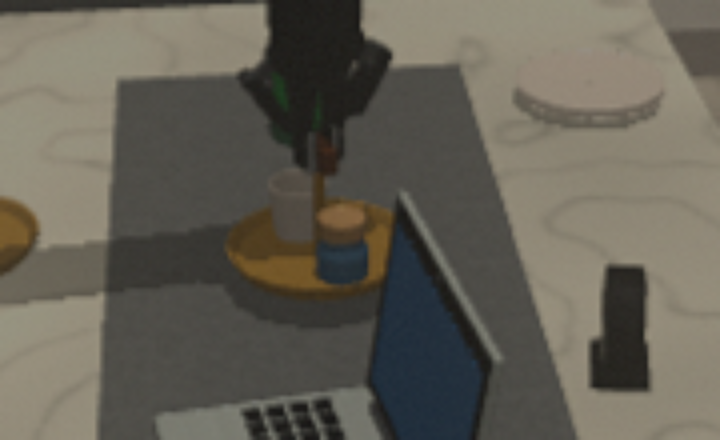

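The caddy is lifted, level, with the cup and jar upright. It weighs about 0.56 kg. Now I'll raise it, draw it back from the screen, then slide it across.

Request:
{"fn": "jog_arm", "kwargs": {"increments": [[0,0,-0.004,0,0,0,-1],[0,0,-0.012,0,0,0,-1],[0,0,-0.022,0,0,0,-1],[0,0,-0.034,0,0,0,-1],[0,0,-0.046,0,0,0,-1]]}}

```text
clock: 9.5
position: [0.5638, 0.1515, 0.1835]
ee_rot: [0.552, 0.834, 0.002, 0.002]
ft_force: [0.1, 0.3, -4.2]
grip_width: 0.148
grasp_force: 68.6
```

Request:
{"fn": "jog_arm", "kwargs": {"increments": [[0,0,-0.012,0,0,0,-1],[0,0,-0.024,0,0,0,-1],[0,0,-0.034,0,0,0,-1],[0,0,-0.041,0,0,0,-1],[0,0,-0.044,0,0,0,-1]]}}

```text
clock: 9.92
position: [0.5638, 0.1516, 0.2273]
ee_rot: [0.552, 0.834, 0.003, 0.002]
ft_force: [0.1, 1.5, -5.2]
grip_width: 0.154
grasp_force: 68.6
```

Request:
{"fn": "jog_arm", "kwargs": {"increments": [[-0.001,-0.004,0,0,0,0,-1],[-0.0035,-0.012,0,0,0,0,-1],[-0.007,-0.0235,0,0,0,0,-1],[-0.0105,-0.035,0,0,0,0,-1],[-0.014,-0.047,0,0,0,0,-1]]}}

```text
clock: 10.33
position: [0.5243, 0.1191, 0.2247]
ee_rot: [0.552, 0.834, 0.001, 0.001]
ft_force: [0.5, -0.5, -5.4]
grip_width: 0.152
grasp_force: 68.6
```

Request:
{"fn": "jog_arm", "kwargs": {"increments": [[-0.0035,-0.012,0,0,0,0,-1],[-0.007,-0.0235,0,0,0,0,-1],[-0.0105,-0.035,0,0,0,0,-1],[-0.014,-0.047,0,0,0,0,-1],[-0.017,-0.0565,0,0,0,0,-1]]}}

```text
clock: 10.75
position: [0.4787, 0.0812, 0.2246]
ee_rot: [0.552, 0.834, 0.001, 0.001]
ft_force: [0.3, -1.1, -6.3]
grip_width: 0.15
grasp_force: 68.6
```

Request:
{"fn": "jog_arm", "kwargs": {"increments": [[-0.004,-0.0075,0,0,0,0,-1],[-0.011,-0.013,0,0,0,0,-1],[-0.0215,-0.0184,0,0,0,0,-1],[-0.033,-0.0213,0,0,0,0,-1],[-0.0447,-0.0242,0,0,0,0,-1]]}}

```text
clock: 11.17
position: [0.4757, 0.0305, 0.2253]
ee_rot: [0.552, 0.834, 0.002, 0.002]
ft_force: [0.5, -0.3, -5.7]
grip_width: 0.152
grasp_force: 68.6
```

Request:
{"fn": "jog_arm", "kwargs": {"increments": [[-0.0116,-0.003,0,0,0,0,-1],[-0.0233,-0.006,0,0,0,0,-1],[-0.035,-0.009,0,0,0,0,-1],[-0.0466,-0.0118,0,0,0,0,-1],[-0.0582,-0.0147,0,0,0,0,-1]]}}

```text
clock: 11.58
position: [0.485, -0.0291, 0.2252]
ee_rot: [0.552, 0.834, 0.002, 0.002]
ft_force: [-0.4, 0.2, -5.3]
grip_width: 0.15
grasp_force: 68.6
```

Request:
{"fn": "jog_arm", "kwargs": {"increments": [[-0.0116,-0.003,0,0,0,0,-1],[-0.0233,-0.006,0,0,0,0,-1],[-0.034,-0.0085,0,0,0,0,-1],[-0.043,-0.011,0,0,0,0,-1],[-0.05,-0.0125,0,0,0,0,-1]]}}

```text
clock: 12.0
position: [0.4928, -0.0801, 0.2252]
ee_rot: [0.552, 0.834, 0.002, 0.002]
ft_force: [-0.7, 0.3, -5.5]
grip_width: 0.152
grasp_force: 68.6
```

Run:
```python
from h import *
from workcell import get_obs
o=get_obs(); p=o["position"];level(7,*p[:2]); print(p[:2]@ex,p[:2]@ey,o["joint_pos"].round(2))
plan(p,Rt.from_quat(o["ee_rot"]),[(*L(.475,-.242),.226,113)])
```

```text
[ 0.4928 -0.0801  0.2252] zaxis [ 4.8e-03  9.0e-04 -1.0e+00] F [-0.73  0.34 -5.52] M [-0.033 -0.014 -0.022] 0.15215946167722225 68.59254240989685
top 20 floor slope deg [11.2 28.9] floor z 0.087 centre bbox [ 0.499 -0.014]
side 300 floor slope deg [ 0.7 -1.6] floor z 0.1209 centre bbox [ 0.492 -0.084]
0.47451772509406687 -0.15535569990774026 [-0.55  0.06  0.65  1.86 -0.04  1.23  0.52]
-> (np.float64(0.5067374), np.float64(-0.16561350000000002), 0.226, 113) shift [-0.0842 -0.0206 -0.0008] turn [ 0.0047  0.001  -0.0006]
```

Request:
{"fn": "jog_arm", "kwargs": {"increments": [[-0.005,-0.001,0,0.001,0,0,-1],[-0.014,-0.0035,0,0.002,0,0,-1],[-0.025,-0.006,0,0.003,0,0,-1],[-0.036,-0.009,0,0.004,0,0,-1],[-0.047,-0.0115,-0.001,0.005,0,0,-1]]}}

```text
clock: 12.52
position: [0.5006, -0.1269, 0.2261]
ee_rot: [0.551, 0.834, -0.0, 0.0]
ft_force: [-0.0, -0.6, -5.4]
grip_width: 0.153
grasp_force: 68.6
```

Request:
{"fn": "jog_arm", "kwargs": {"increments": [[-0.011,-0.003,0,0,0,0,-1],[-0.021,-0.005,0,0,0,0,-1],[-0.029,-0.007,0,0,0,0,-1],[-0.034,-0.0085,0,0,0,0,-1],[-0.037,-0.009,0,0,0,0,-1]]}}

```text
clock: 12.93
position: [0.5068, -0.1646, 0.2262]
ee_rot: [0.552, 0.834, -0.0, 0.0]
ft_force: [0.1, 0.2, -5.5]
grip_width: 0.147
grasp_force: 68.6
```

Request:
{"fn": "jog_arm", "kwargs": {"increments": [[0,0,0,0,0,0,-1],[0,0,0,0,0,0,-1],[0,0,0,0,0,0,-1],[0,0,0,0,0,0,-1],[0,0,0,0,0,0,-1]]}}

```text
clock: 13.35
position: [0.5069, -0.1633, 0.2262]
ee_rot: [0.551, 0.834, -0.0, 0.0]
ft_force: [-0.6, -0.2, -5.8]
grip_width: 0.147
grasp_force: 68.6
```

Run:
```python
from h import *
from workcell import get_obs
o=get_obs(); p=o["position"];level(8,*p[:2]); print(p[:2]@ex,p[:2]@ey,o["joint_velocities"].round(3))
i=cv2.imread("pics/side8.png")[130:290,220:420]; cv2.imwrite("pics/side8c.png",cv2.resize(i,None,fx=3.6,fy=3.6,interpolation=cv2.INTER_CUBIC))
from workcell import optics
for n in("side","top"):
    c=optics.camera(n); W=cloud(c); l=W[...,:2]@ey; e=W[...,:2]@ex
    m=(abs(l+.242)<.119)&(e>.575)&(e<.63)&(W[...,2]>.145)&(W[...,2]<.18)
    vx,vy,x0,y0=cv2.fitLine(np.c_[e[m],W[m][:,2]].astype(np.float32),cv2.DIST_HUBER,0,.001,.001).ravel()
    s=np.sign(vy);print(n,m.sum(),"angle",np.degrees(np.arctan2(vy*s,-vx*s)))
```

```text
[ 0.5069 -0.1633  0.2262] zaxis [ 2.e-04 -3.e-04 -1.e+00] F [-0.61 -0.22 -5.78] M [ 0.008  0.011 -0.043] 0.14651999312519995 68.61076354980469
top 124 floor slope deg [-0.1 -1.6] floor z 0.1223 centre bbox [ 0.517 -0.113]
side 381 floor slope deg [-0.1 -0.9] floor z 0.1215 centre bbox [ 0.505 -0.165]
0.4755093105852096 -0.23974506617150465 [ 0.001  0.     0.002 -0.     0.    -0.001  0.002]
side 429 angle 101.57234
top 306 angle 104.91301
```

View pics/side8c.png

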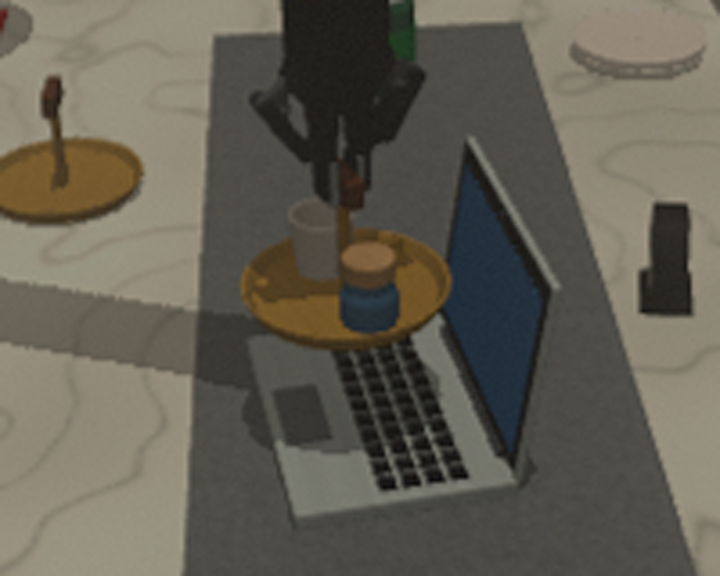

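View pics/top8.png

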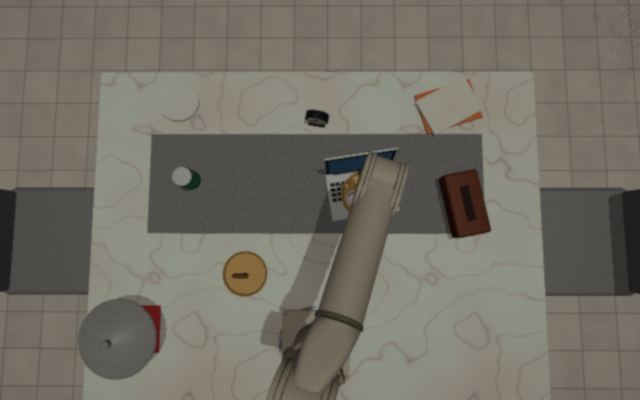

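Side crop: the caddy at (345,290) is held level over the keyboard, with the cup and jar upright and a clear gap to the screen. Top view: the clock, box and tin are where they started. The screen was never touched after I let go of it at 99.4°. My last angle readings used a narrower band of points, so they are noisier. Handing in.

```bash
python3 -c "
from workcell import workorder
print(workorder.hand_in())"
```

```text
the job is handed in; nothing more can be done
None
```

I handed the job in with the screen open at about 99–100° and the caddy held level about 10 cm above the keyboard, cup and jar upright on it; the clock, leather box and tin were left alone, though the hand-in gave no verdict.

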